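# Fit the lamp cartridge into the bayonet port of a microscope lamp house

## Robot

A 6-joint arm with a two-finger parallel gripper is mounted at the origin on the work surface. World frame = base frame: x ahead of the robot, y to its left, z up, the work surface at z = 0. Lengths are in m, angles in rad, forces in N, time in s.
With the tool pointing down it reaches from about 0.35 to 0.775 m from the base axis. Payload 7.3 kg.
Tool frame: the origin (TCP) lies at the very end of the fingers, on their centre line; the grasp point (between the pads) lies 19 mm behind it; z points along the fingers, y is the line along which they close (so a half turn about z gives the same grasp; the last joint's range is limited). The gripper opens to 92 mm and grips with 3 to 60 N. Pads are 19 mm wide; open, the fingers measure 130 mm over their backs; the gripper's body (75 mm by 190 mm) begins 47 mm behind the grasp point.
Start: joints at [-1.462, 0.342, 1.524, -0, 1.275, -0.146], TCP at [0.132, -0.508, 0.227] pointing down, gripper open.
Joint ranges: [-2.53, 2.53], [-0.77, 2.02], [0.04, 2.7], [-1, 4.14], [0.28, 2.66], [-3.11, 3.11]. Speed limits (rad/s): [2.57, 2.57, 3.14, 3.14, 3.14, 3.14].

## Interface

Orientations are given as [roll, pitch, yaw] about the fixed x, y, z axes, in that order (R = Rz(yaw) Ry(pitch) Rx(roll)).
In Python, from cell import * gives the robot as it stands.
- The arm moves only by the tool step_arm, never from a script. Its argument "commands" is a list of rows, each a list of 7 numbers: the opening, from 0 (shut) to 1 (fully open), then the shift along the world's x, y, z in cm, then the turn, a rotation vector about the world's x, y, z in rad. A call has 1 to 5 rows; each row is the pose to reach, as a shift and turn from the pose commanded when the call began; what a row does not reach only later rows make up. A row lasts 1/12 s, in which the tool goes at most 41.7 mm and 7.16 degrees, less where a joint would pass 70% of its speed; a pose out of reach is approached as far as the arm can. A call with a gripper value outside its range is refused whole. The fingers move at their own pace and stop on an object; "grip_force" is the grip in N (left out, the last holds). Time passes only in rows, so rows that repeat a pose let the fingers close. It gives the time, the measured TCP pose, the force, the opening and the grip force at its end, in the units of the state.
- observe(): the state, without advancing time (a new reading comes with each control period).
- read_camera(name): name is "side" or "top"; returns the picture (420x560x3 uint8, red, green, blue); there is no depth.
- camera_model(name): a dict with "vfov" (degrees; the focal length in pixels is half the picture's height over the tangent of half this angle, whatever the lens; pixels are square), "cx", "cy" (the principal point, pixels), "world_to_cam" (4x4, takes a point from world to camera coordinates). Camera axes: x right, y up, looking along -z (the intrinsics and any distortion apply to the point x, -y, -z); pixel columns grow to the right and rows downward; lengths in m; the calibration is good to about 2 mm. A picture is of the moment at which its call begins. camera_model takes no time and is no camera call.
- hand_in(): hands the job in; it is judged then, once.
The state is a dict: "time": time; "qpos": joint angles; "qvel": joint speeds; "joint_efforts": joint torques, N m; "tool_pos": TCP position; "tool_rot": TCP orientation; "contact_force": force on the tool from outside, world axes, zero at the start; "torque": the same for the moment, N m; "opening": finger opening in m; "grip_force": force on a finger pad.
Only numpy, scipy, OpenCV 4.12 (cv2) and the standard library are available. Lean on these libraries where they do the work, as an engineer would, in place of code of your own. Each camera call takes 0.05 s, during which the arm holds its last target. There are 200 camera calls.

## Task

Take the lamp cartridge out of its parking ring and fit it into the bayonet collar on top of the black lamp house: line its lugs up with the collar's slots, push it in gently against the spring, twist it clockwise to the stop and let the spring lift it into its locking notches. Do not force anything, let go of it when it is locked, and leave the bottle, the screwdriver and the dish as they are.

Things in the scene. Friction and masses are not known exactly. Their poses are not given: they have to be found in the camera images.
- cartridge: Loose lamp cartridge, 77 mm tall, 0.15 kg give or take 30 %, upright in the parking ring. Origin: underside centre, z up. Steel plug 34 mm in diameter up to z = 34 mm, foot chamfered to 27 mm; two lugs along +x and -x; black flange 56 mm in diameter from z = 34 to 42, yellow ticks over the lugs; white grip bar on top. Same after half a turn about z.
- bar (a point): Middle of the cartridge's white grip bar, 62 mm above its underside; axes as the cartridge. The bar is 46 mm long along x (the direction of the lugs), 14 mm thick along y, and reaches from 42 to 77 mm above the underside. Hold it here, fingers closing along y.
- lugs (a point): On the cartridge's axis at the mid-height of its two brass lugs, 15 mm above its underside; axes as the cartridge. The lugs point along +x and -x, reach 23 mm out from the axis, are 8 mm wide and 6 mm tall (12 to 18 mm above the underside).
- park: Fixed dark plate 100 x 100 x 6 mm on the table, with a grey ring on it (bore 39 mm, 8 mm tall) in which the cartridge stands, its underside on the plate, 6 mm above the table. Origin: underside centre.
- socket: Fixed black lamp house, 130 x 110 x 70 mm (x, y, z), yellow band near its +x end; origin: underside centre, z up. An aluminium bayonet collar stands on its top centre. The collar is clamped at an unmeasured angle: its two slots lie along the lamp house's x axis turned by anything from -26 to +26 degrees about z, to be seen or felt.
- mouth (a point): Centre of the collar's mouth at rim height, 106 mm above the table; axes as the lamp house. Collar 62 mm wide outside, bore 37 mm. Two slots, 180 degrees apart, 12 mm wide, reaching 25 mm out from the axis, each marked by a yellow line on the rim. Off the slots the lugs land on the rim, with the cartridge's underside 12 mm below the mouth.
- collar_foot (a point): Foot of the collar on the axis, 36 mm below the mouth. The lugs pass under the rim once the cartridge's underside is 26 mm or more below the mouth (27.5 is good). Then only clockwise (from above) is free: 64 degrees from the slots, give or take 5, to a solid stop under locking notches (red dots). Locked and let go, the underside sits 22.5 mm below the mouth.
- spring (a point): Top of the spring plate in the collar when free, on the axis, 15 mm below the mouth. The cartridge's underside meets it there with 3 N, rising by 0.35 N per mm; it bottoms out hard 29 mm below the mouth. It lifts the cartridge into the notches.
- oil_bottle: Bystander: amber bottle with black cap, 38 mm in diameter, 75 mm tall, standing; origin underside centre.
- driver: Bystander: screwdriver, 160 mm long, lying on the table along its own x; origin at its middle, on the table.
- dish: Bystander: shallow white dish, 60 mm in diameter, 16 mm tall; origin underside centre.
Things that resemble listed ones, but are neither listed nor needed, are in the scene too. What is meant by the park is not brown or red, and is the smaller of those in its own colour.

How it is judged:
By the outcome, as a careful person would: the job done as asked, in the order asked, and still so for the second after the job is handed in, with the robot touching nothing.
It also fails if it takes over 64 s, if anything falls off the work surface, if the arm or the gripper's body presses on something with over 40 N, if the wrist force passes 120 N, or if a joint passes its speed limit or range.

## Working session

There is one attempt and no reset: what is moved stays moved. The work goes in short steps, Python scripts to look and compute and a tool call to move; the robot and the scene stay as the last step left them, time stands still between calls to the robot, and variables do not carry over. Pictures are saved under pics/ and viewed, at most 10 in all, crops included, and the job is handed in when it is done.

Besides the shell and the picture viewer there is one more tool, called after ">>>" as name(argument=value, ...), one argument or row to a line, values as JSON. step_arm: Moves the arm, as the interface text tells. Its arguments: {"type":"object","properties":{"commands":{"type":"array"},"grip_force":{"type":"number"}},"required":["commands"]}

```bash
mkdir -p pics; ls; python3 - <<'E'
from cell import *
import cv2
for n in ("top","side"):
    im=read_camera(n); cv2.imwrite(f"pics/{n}0.png",im[:,:,::-1]); print(camera_model(n))
s=observe(); print({k:s[k] for k in("time","tool_pos","tool_rot","contact_force","opening")})
E
```

```text
pics
{'vfov': 44.32535693586279, 'cx': 290.06148594401884, 'cy': 211.78700352410738, 'world_to_cam': array([[ 0.1192584 , -0.99284827,  0.00545367,  0.05539791],
       [ 0.97215181,  0.11788496,  0.2025438 , -0.54378061],
       [-0.20173817, -0.01885325,  0.97925802, -1.0583919 ],
       [ 0.        ,  0.        ,  0.        ,  1.        ]])}
{'vfov': 47.702261028905845, 'cx': 276.7624924994241, 'cy': 212.21587988065613, 'world_to_cam': array([[-0.79119135, -0.61150933, -0.00851982,  0.46814469],
       [ 0.30471352, -0.40625082,  0.86145803, -0.20219176],
       [-0.5302508 ,  0.67898204,  0.5077573 , -0.93427721],
       [ 0.        ,  0.        ,  0.        ,  1.        ]])}
{'time': 0.1, 'tool_pos': array([ 0.13229004, -0.5076982 ,  0.22613804]), 'tool_rot': array([-3.14027526e+00, -1.65920929e-04,  2.54762015e-01]), 'contact_force': array([-0.48138499, -0.1932379 ,  0.03407785]), 'opening': 0.09193081666414378}
```

View pics/top0.png

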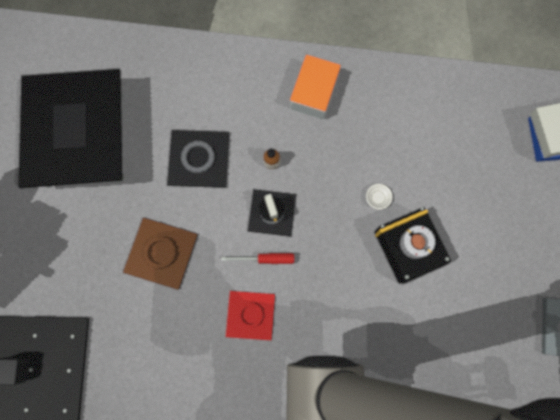

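View pics/side0.png

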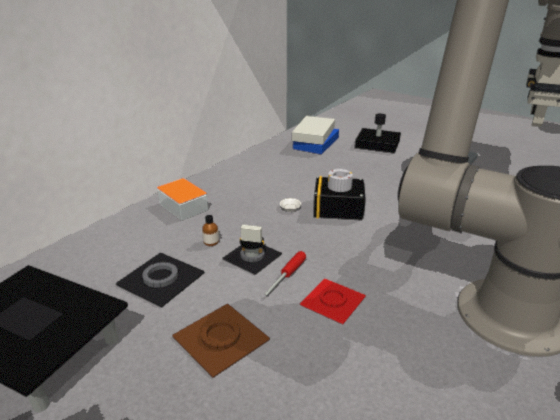

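Top view: dark plate with the cartridge at (272,212). Other candidates for the park are the larger dark plate with an empty ring (198,158), the brown plate (162,252) and the red plate (252,315). I choose (272,212), the smaller of the two dark plates, which also holds the cartridge. The lamp house is at (415,243) with its yellow band toward (402,221).

```bash
cat > h.py <<'E'
import numpy as np, cv2
from cell import *
def proj(n,P):
    m=camera_model(n); f=210/np.tan(np.radians(m["vfov"]/2)); c=m["world_to_cam"]
    q=c[:3,:3]@np.asarray(P,float)+c[:3,3]
    return np.array([m["cx"]+f*q[0]/-q[2], m["cy"]-f*q[1]/-q[2]])
def cast(n,u,v,z):
    m=camera_model(n); f=210/np.tan(np.radians(m["vfov"]/2)); c=m["world_to_cam"]
    d=c[:3,:3].T@np.array([(u-m["cx"])/f,-(v-m["cy"])/f,-1]); o=-c[:3,:3].T@c[:3,3]
    return o+d*(z-o[2])/d[2]
def avg(n,k): return np.mean([read_camera(n).astype(float) for _ in range(k)],axis=0)
def crop(im,u,v,r,s): 
    p=im[v-r:v+r,u-r:u+r]; return cv2.resize(p.astype(np.uint8),None,fx=s,fy=s,interpolation=cv2.INTER_CUBIC)[:,:,::-1]
E
python3 - <<'E'
from h import *
t=avg("top",8); np.save("t.npy",t); s=avg("side",4); np.save("s.npy",s)
a=np.hstack([crop(t,272,212,26,7),crop(t,416,243,26,7)])
b=np.hstack([crop(s,252,243,26,7),crop(s,340,185,26,7)])
a=np.vstack([a,b]); a=cv2.resize(a,(600,600)); cv2.imwrite("pics/crop0.png",a)
def yel(im): 
    h=cv2.cvtColor(im.astype(np.uint8),cv2.COLOR_RGB2HSV); return h
h=yel(t)
def blob(mask,u0,u1,v0,v1,name):
    m=np.zeros(mask.shape,np.uint8); m[v0:v1,u0:u1]=mask[v0:v1,u0:u1]
    n,l,st,c=cv2.connectedComponentsWithStats(m)
    for i in range(1,n):
        if st[i,4]>=2: print(name,c[i].round(1),st[i,4])
white=((h[...,1]<70)&(h[...,2]>150)).astype(np.uint8)
yl=((h[...,0]>15)&(h[...,0]<35)&(h[...,1]>90)&(h[...,2]>80)).astype(np.uint8)
blob(white,245,300,185,240,"bar"); blob(yl,245,300,185,240,"tick"); blob(white,390,445,215,270,"collar"); blob(yl,370,460,200,290,"yel")
dark=(h[...,2]<60).astype(np.uint8); blob(dark,240,305,185,240,"plate"); blob(dark,370,460,200,290,"house")
E
```

```text
bar [268.4 186.6] 170
bar [297. 185.] 3
bar [297.7 189.4] 20
bar [291.6 189.9] 7
bar [270.4 205. ] 140
bar [245.4 214.2] 42
bar [299.  203.5] 2
bar [298.1 216.9] 11
bar [295.5 223.4] 8
bar [296.  233.4] 76
bar [260.3 237. ] 173
tick [274.6 219.1] 11
collar [442.5 216.6] 17
collar [443.7 222.2] 6
collar [424.8 235. ] 212
collar [412.8 246.8] 233
collar [442.5 269. ] 4
yel [401.  221.8] 302
yel [407.8 230. ] 4
yel [429.8 251. ] 4
plate [272.2 213.3] 1361
house [401.1 217.5] 46
house [411.4 251.9] 1973
house [377.  229.2] 4
house [411.5 234. ] 2
```

View pics/crop0.png

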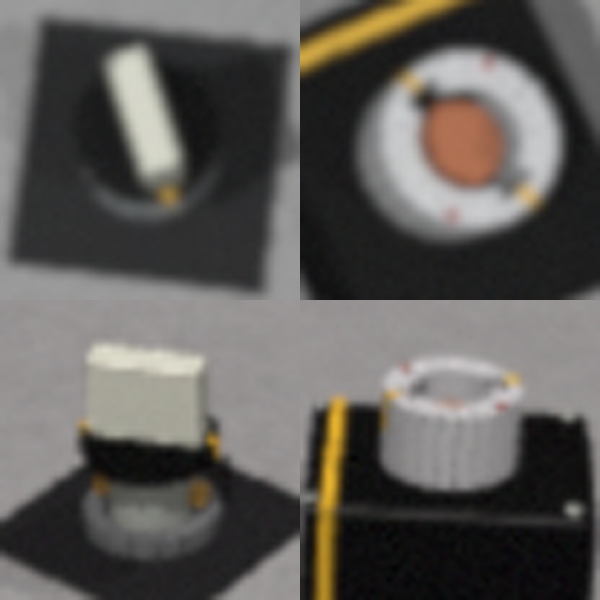

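Crops: cartridge bar with a yellow tick at its near end, standing on the dark plate. On the collar rim, yellow slot lines sit at about (408,230) and (430,251), and red dots at (423,228) and (416,254). The choice of park is confirmed.

```bash
python3 - <<'E'
from h import *
t=np.load("t.npy"); s=np.load("s.npy")
def cc(im,box,f,k=1,mn=3):
    u0,u1,v0,v1=box; m=np.zeros(im.shape[:2],np.uint8); m[v0:v1,u0:u1]=f(im)[v0:v1,u0:u1]
    n,l,st,c=cv2.connectedComponentsWithStats(m)
    return [(c[i],st[i,4],np.argwhere(l==i)[:,::-1]) for i in np.argsort(-st[1:,4])+1 if st[i,4]>=mn]
yel=lambda im:((im[...,0]-im[...,2]>35)&(im[...,1]-im[...,2]>15)&(im[...,0]>110)&(im[...,0]-im[...,1]<60))
# bar top: bright
br=cc(t,(255,290,190,222),lambda im:(im.min(2)>140))
c,a,p=br[0]; r=cv2.minAreaRect(p.astype(np.float32)); print("bar px",c,a,r)
W=np.array([cast("top",u,v,.083)[:2] for u,v in p]); e,V=np.linalg.eigh(np.cov((W-W.mean(0)).T))
print("bar top",W.mean(0),"ang",np.degrees(np.arctan2(V[1,1],V[0,1])),"size",np.sqrt(12*e))
for c,a,_ in cc(t,(262,290,200,230),yel): print("tick",c,a,cast("top",*c,.048))
dk=cc(t,(240,305,185,240),lambda im:im.max(2)<75)[0]
q=cv2.boxPoints(cv2.minAreaRect(dk[2].astype(np.float32))); Q=np.array([cast("top",*x,.006)[:2] for x in q]); print("park",Q.mean(0),np.linalg.norm(Q[1]-Q[0]),np.linalg.norm(Q[2]-Q[1]))
L=[(c,a) for c,a,_ in cc(t,(404,436,226,256),yel,mn=2)]
for c,a in L: print("line",c,a,cast("top",*c,.106))
R=[(c,a) for c,a,_ in cc(t,(404,436,224,258),lambda im:(im[...,0]-im[...,1]>18)&(abs(im[...,1]-im[...,2])<22)&(im[...,1]>120),mn=1)]
for c,a in R: print("red",c,a,cast("top",*c,.106))
# collar rim: outer ellipse
for c,a,p in cc(t,(395,440,220,265),lambda im:(im.min(2)>150))[:2]: 
    h=cv2.convexHull(p.astype(np.float32)); print("rim",c,a,cv2.fitEllipse(h))
for c,a,_ in cc(s,(315,365,160,215),yel,mn=2): print("side y",c,a,cast("side",*c,.106))
b=cc(t,(370,460,200,240),yel)[0]; B=np.array([cast("top",*x,.07)[:2] for x in b[2]]);e,V=np.linalg.eigh(np.cov((B-B.mean(0)).T)); print("band ang",np.degrees(np.arctan2(V[1,1],V[0,1])),B.mean(0))
# side bar top
c,a,p=cc(s,(235,270,220,248),lambda im:(im.min(2)>150))[0]; print("side bar",c,a, [proj("side",[*W.mean(0),z]) for z in(.083,.048)],proj("side",[.6,0,.1]))
E
```

```text
bar px [270.46153846 204.95804196] 143 ((270.5000305175781, 205.00003051757812), (21.187257766723633, 6.640783309936523), 71.56504821777344)
bar top [0.53722367 0.16247291] ang -155.51803158829222 size [0.01434035 0.04487767]
tick [274.88888889 219.33333333] 9 [0.51421766 0.15096599 0.048     ]
park [0.53787292 0.16150353] 0.09639318602927903 0.09939954979944851
line [418.36986301 241.24657534] 73 [ 0.49341003 -0.14789342  0.106     ]
line [429.18181818 250.54545455] 11 [ 0.47700207 -0.17105324  0.106     ]
line [408.66666667 230.66666667] 9 [ 0.51286186 -0.12662915  0.106     ]
red [419. 249.] 3 [ 0.47767268 -0.15026701  0.106     ]
red [413. 246.] 3 [ 0.48234247 -0.13770325  0.106     ]
red [422.  227.5] 2 [ 0.52272263 -0.15332647  0.106     ]
red [411. 243.] 1 [ 0.48800246 -0.13321323  0.106     ]
red [416. 254.] 1 [ 0.46674505 -0.14491902  0.106     ]
rim [412.63013699 246.83561644] 219 ((416.2762451171875, 243.3444366455078), (22.71322250366211, 29.103580474853516), 129.92945861816406)
rim [424.85714286 234.86699507] 203 ((421.1644287109375, 238.34877014160156), (21.966938018798828, 28.59789276123047), 132.96240234375)
side y [318.6460177  193.52212389] 113 [ 0.48070566 -0.02393251  0.106     ]
side y [350.  172.5] 6 [ 0.47902401 -0.17102595  0.106     ]
side y [329.16666667 175.5       ] 6 [ 0.51332855 -0.12312528  0.106     ]
band ang 121.00554177039834 [ 0.53783819 -0.11779987]
side bar [250.31125828 231.29139073] 302 [array([251.3973253 , 226.90884571]), array([251.9436056 , 239.87408576])] [273.82870511 185.81843449]
```

Measured: bar at (0.537, 0.162), lug direction 24.5°, size 14 x 45 mm as given. Mouth at (0.495, -0.1485), slots at about 52°; the two views agree to within 3 mm. The house x axis is at 31°, so the slot offset is +21°, within range. Moving now.

>>> step_arm(
  commands=[
    [0.6,3.3,2.4,0,0,0,0.09],
    [0.6,6.6,4.8,0,0,0,0.173],
    [0.6,9.9,7.2,0,0,0,0.173],
    [0.6,13.2,9.6,0,0,0,0.173],
    [0.6,16.5,12,0,0,0,0.173],
  ],
  grip_force=25,
)

```text
time: 1.12
tool_pos: [0.2985, -0.3868, 0.2269]
tool_rot: [3.141, -0.0, 0.427]
contact_force: [-0.1, -0.8, 0.0]
opening: 0.0631
grip_force: 0.0
```

>>> step_arm(
  commands=[
    [0.6,2.9,2.9,0,0,0,0],
    [0.6,5.8,5.8,0,0,0,0],
    [0.6,8.7,8.7,0,0,0,0],
    [0.6,11.4,11.6,0,0,0,0],
    [0.6,14,14.5,0,0,0,0],
  ],
)

```text
time: 1.53
tool_pos: [0.4386, -0.2414, 0.2269]
tool_rot: [3.141, -0.0, 0.428]
contact_force: [1.5, -0.4, -0.2]
opening: 0.0551
grip_force: 0.0
```

>>> step_arm(
  commands=[
    [0.6,1,3.9,0,0,0,0],
    [0.6,2,7.8,0,0,0,0],
    [0.6,3,11.7,0,0,0,0],
    [0.6,4,15.6,0,0,0,0],
    [0.6,5,19.5,0,0,0,0],
  ],
)

```text
time: 1.95
tool_pos: [0.4875, -0.0461, 0.2269]
tool_rot: [3.141, -0.0, 0.428]
contact_force: [0.6, 0.1, 0.7]
opening: 0.055
grip_force: 0.0
```

>>> step_arm(
  commands=[
    [0.6,1,4,0,0,0,0],
    [0.6,2,8,0,0,0,0],
    [0.6,3,12,0,0,0,0],
    [0.6,4,16,0,0,0,0],
    [0.6,5,20,0,0,0,0],
  ],
)

```text
time: 2.37
tool_pos: [0.5374, 0.1541, 0.2269]
tool_rot: [3.141, -0.0, 0.428]
contact_force: [1.4, -0.8, 0.8]
opening: 0.0548
grip_force: 0.0
```

>>> step_arm(
  commands=[
    [0.6,0,0.8,-3,0,0,0],
    [0.6,0,0.8,-6,0,0,0],
    [0.6,0,0.8,-9,0,0,0],
    [0.6,0,0.8,-12,0,0,0],
    [0.6,0,0.8,-13,0,0,0],
  ],
)

```text
time: 2.78
tool_pos: [0.5348, 0.1598, 0.0926]
tool_rot: [-3.14, 0.007, 0.428]
contact_force: [-1.5, -0.3, 0.6]
opening: 0.0549
grip_force: 0.0
```

```bash
python3 - <<'E'
from h import *
t=avg("top",2); s=avg("side",2)
a=np.hstack([crop(t,272,205,40,5),crop(s,252,225,40,5)]);cv2.imwrite("pics/near.png",a); print(observe()["tool_pos"])
E
```

```text
[0.53835947 0.15997622 0.09811322]
```

View pics/near.png

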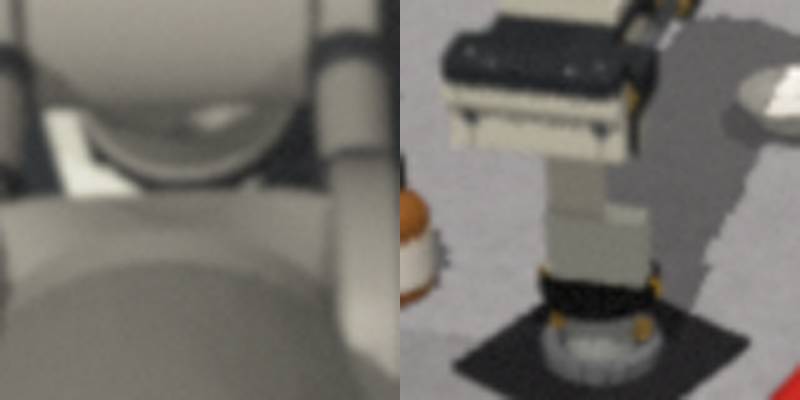

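The near finger stands 21 px left of the bar's middle in the side crop (575,190). Its ~35 mm stand-off toward the camera predicts exactly that, so it is centred. The dish and bottle are clear. Going down to grasp.

>>> step_arm(
  commands=[
    [0.6,0,0,-1.5,0,0,0],
    [0.6,0,0,-3,0,0,0],
    [0.6,0,0,-4,0,0,0],
    [0.6,0,0,-4.5,0,0,0],
    [0.6,0,0,-4.5,0,0,0],
  ],
)

```text
time: 3.4
tool_pos: [0.5375, 0.1599, 0.0519]
tool_rot: [3.142, 0.0, 0.428]
contact_force: [0.6, -0.2, 0.7]
opening: 0.0551
grip_force: 0.0
```

>>> step_arm(
  commands=[
    [0.1,0,0,0,0,0,0],
    [0.1,0,0,0,0,0,0],
    [0.1,0,0,0,0,0,0],
    [0.1,0,0,0,0,0,0],
    [0.1,0,0,0,0,0,0],
  ],
  grip_force=25,
)

```text
time: 3.82
tool_pos: [0.5376, 0.16, 0.0522]
tool_rot: [3.141, -0.001, 0.428]
contact_force: [-0.1, -0.2, 0.6]
opening: 0.0261
grip_force: 0.0
```

>>> step_arm(
  commands=[
    [0.1,0,0,0,0,0,0],
    [0.1,0,0,0,0,0,0],
    [0.1,0,0,0,0,0,0],
  ],
)

```text
time: 4.07
tool_pos: [0.5374, 0.16, 0.0519]
tool_rot: [3.142, -0.0, 0.428]
contact_force: [-1.4, 0.3, 1.4]
opening: 0.0138
grip_force: 25.0
```

>>> step_arm(
  commands=[
    [0.1,0,0,1,0,0,0],
    [0.1,0,0,3,0,0,0],
    [0.1,0,0,6.5,0,0,0],
    [0.1,0,0,10,0,0,0],
    [0.1,0,0,13.5,0,0,0],
  ],
  grip_force=35,
)

```text
time: 4.48
tool_pos: [0.5368, 0.1598, 0.1885]
tool_rot: [-3.141, 0.001, 0.428]
contact_force: [1.7, -0.1, -2.4]
opening: 0.0138
grip_force: 35.0
```

>>> step_arm(
  commands=[
    [0.1,-0.5,-3.5,0.5,0,0,0.1],
    [0.1,-1,-7,0.5,0,0,0.2],
    [0.1,-1.5,-10.5,0.5,0,0,0.3],
    [0.1,-2,-14,0.5,0,0,0.4],
    [0.1,-2.4,-17.5,0.5,0,0,0.485],
  ],
)

```text
time: 4.9
tool_pos: [0.5125, -0.0164, 0.1924]
tool_rot: [3.141, 0.0, 0.918]
contact_force: [0.5, 0.1, -2.3]
opening: 0.014
grip_force: 35.0
```

>>> step_arm(
  commands=[
    [0.1,-0.5,-3.5,0,0,0,0],
    [0.1,-1,-7,0,0,0,0],
    [0.1,-1.4,-10,0,0,0,0],
    [0.1,-1.8,-12.5,0,0,0,0],
    [0.1,-1.8,-13.4,0,0,0,0],
  ],
)

```text
time: 5.32
tool_pos: [0.4945, -0.1523, 0.1922]
tool_rot: [3.141, 0.001, 0.91]
contact_force: [-0.1, 0.1, -2.0]
opening: 0.0139
grip_force: 35.0
```

>>> step_arm(
  commands=[
    [0.1,0,0,0,0,0,0],
    [0.1,0,0,0,0,0,0],
  ],
)

```text
time: 5.48
tool_pos: [0.4953, -0.1487, 0.1919]
tool_rot: [-3.141, -0.0, 0.912]
contact_force: [-0.7, 0.6, -2.4]
opening: 0.0139
grip_force: 35.0
```

```bash
python3 - <<'E'
from h import *
t=avg("top",4); s=avg("side",6); np.save("s1.npy",s)
o=observe(); P=o["tool_pos"]; print(P,o["tool_rot"],o["contact_force"],o["opening"])
u=int(proj("side",P)[0]); v=int(proj("side",P)[1]); print(u,v)
tp=proj("top",P).astype(int)
a=np.hstack([crop(t,tp[0],tp[1],40,5),crop(s,u,v+22,40,5)]);cv2.imwrite("pics/above.png",a)
E
```

```text
[ 0.49542614 -0.14869349  0.19176204] [3.14149576e+00 2.09142408e-06 9.13393172e-01] [ 0.33063615 -0.17000845 -1.42974389] 0.013997202023302324
342 143
```

View pics/above.png

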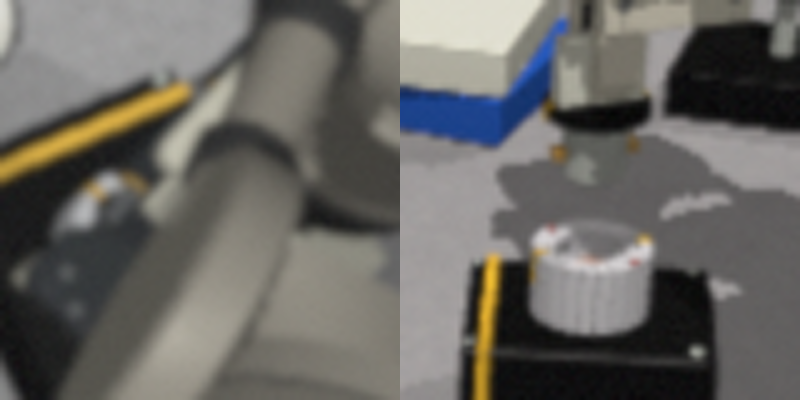

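Side crop: the cartridge hangs above the collar with its lugs at crop (559,152) and (633,145). The collar's slot lines are at (538,258) and (643,240). It looks aligned; I'll compute the residuals.

```bash
python3 - <<'E'
from h import *
s=np.load("s1.npy"); 
yel=((s[...,0]-s[...,2]>35)&(s[...,0]-s[...,1]<70)&(s[...,0]-s[...,1]>10)&(s[...,0]>70)).astype(np.uint8)
m=np.zeros_like(yel); m[135:185,322:365]=yel[135:185,322:365]
n,l,st,c=cv2.connectedComponentsWithStats(m)
for i in range(1,n):
    if st[i,4]>2: print(c[i].round(1),st[i,4])
a=np.radians(52.3); d=np.array([np.cos(a),np.sin(a)]); C=np.array([.4954,-.1487]); u=.146
for nm,z,r in(("lug",u+.015,.021),("tick",u+.042,.025),("slot",.106,.028)):
    print(nm,[proj("side",[*(C+k*r*d),z]).round(1) for k in(1,-1,0)])
for row in (150,151,152):  # flange extents at dark rows
    r=s[row,320:365].max(1); print(row,r.astype(int)[5:40].tolist())
E
```

```text
[331.4 145.8] 5
[348.4 153.2] 5
[333.1 155.1] 8
[350.  172.5] 6
[328.7 176.6] 10
lug [array([333.8, 155.4]), array([349.2, 153.6]), array([341.5, 154.5])]
tick [array([332.8, 145.7]), array([351.4, 143.6]), array([342.1, 144.6])]
slot [array([330.1, 175.1]), array([350.2, 172.6]), array([340.2, 173.9])]
150 [123, 144, 157, 158, 157, 155, 153, 137, 110, 75, 47, 33, 27, 24, 21, 20, 18, 15, 17, 18, 16, 23, 37, 54, 85, 107, 132, 145, 147, 150, 150, 146, 144, 142, 143]
151 [144, 157, 160, 160, 159, 157, 156, 156, 150, 113, 79, 64, 59, 56, 54, 48, 45, 45, 45, 52, 54, 57, 72, 92, 125, 136, 139, 142, 145, 155, 158, 152, 149, 150, 151]
152 [156, 159, 159, 157, 157, 156, 157, 158, 153, 117, 89, 88, 88, 90, 88, 83, 80, 78, 80, 88, 89, 87, 95, 103, 106, 105, 103, 104, 108, 135, 147, 155, 158, 159, 162]
```

Lug and slot pixels are shifted equally (about -0.8 px) from the prediction, so the relative alignment is within 1 mm. Lowering, watching the force.

>>> step_arm(
  commands=[
    [0.1,0,0,-1.5,0,0,0],
    [0.1,0,0,-3,0,0,0],
    [0.1,0,0,-4,0,0,0],
    [0.1,0,0,-4.5,0,0,0],
    [0.1,0,0,-4.7,0,0,0],
  ],
)

```text
time: 6.4
tool_pos: [0.495, -0.1489, 0.1439]
tool_rot: [-3.14, 0.0, 0.913]
contact_force: [-0.1, -0.5, -1.5]
opening: 0.0139
grip_force: 35.0
```

>>> step_arm(
  commands=[
    [0.1,0,0,-0.1,0,0,0],
    [0.1,0,0,-0.2,0,0,0],
    [0.1,0,0,-0.3,0,0,0],
    [0.1,0,0,-0.4,0,0,0],
    [0.1,0,0,-0.4,0,0,0],
  ],
)

```text
time: 6.82
tool_pos: [0.4953, -0.1491, 0.1409]
tool_rot: [3.141, 0.0, 0.913]
contact_force: [-2.3, 0.3, -0.2]
opening: 0.0138
grip_force: 35.0
```

>>> step_arm(
  commands=[
    [0.1,0,0,-0.1,0,0,0],
    [0.1,0,0,-0.15,0,0,0],
    [0.1,0,0,-0.2,0,0,0],
    [0.1,0,0,-0.2,0,0,0],
    [0.1,0,0,-0.2,0,0,0],
  ],
)

```text
time: 7.23
tool_pos: [0.4953, -0.149, 0.1387]
tool_rot: [-3.141, 0.0, 0.913]
contact_force: [-3.4, 1.4, 0.4]
opening: 0.0138
grip_force: 35.0
```

>>> step_arm(
  commands=[
    [0.1,-0.08,0.03,0,0,0,0],
    [0.1,-0.08,0.03,-0.1,0,0,0],
    [0.1,-0.08,0.03,-0.2,0,0,0],
    [0.1,-0.08,0.03,-0.2,0,0,0],
  ],
)

```text
time: 7.57
tool_pos: [0.4949, -0.1488, 0.1368]
tool_rot: [3.141, -0.0, 0.913]
contact_force: [-0.8, 0.2, 0.9]
opening: 0.0139
grip_force: 35.0
```

```bash
python3 - <<'E'
from h import *
s=avg("side",4);o=observe();print(o["tool_pos"],o["contact_force"].round(2),o["torque"].round(3))
cv2.imwrite("pics/in1.png",crop(s,341,165,30,10))
E
```

```text
[ 0.49489724 -0.14880245  0.13688786] [ 0.09  0.28 -1.57] [ 0.017 -0.136  0.   ]
```

View pics/in1.png

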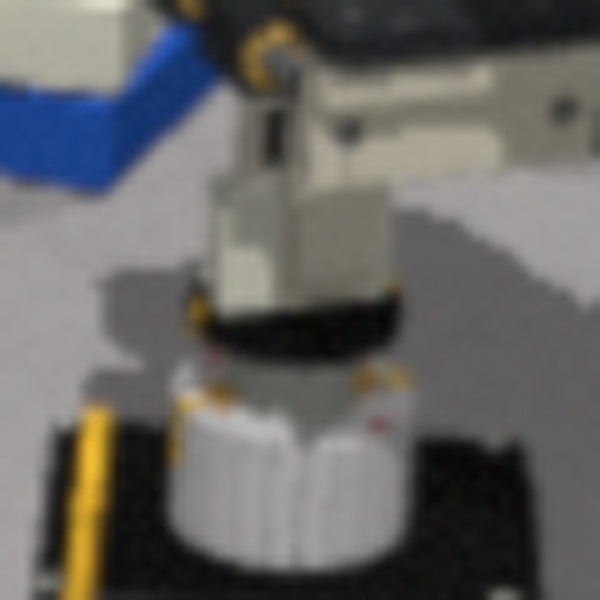

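The lugs at crop (222,395) and (370,378) sit beside the slot lines (185,405) and (400,378). They are entering the slots with no rim contact. Pushing on gently.

>>> step_arm(
  commands=[
    [0.1,0,0,-0.1,0,0,0],
    [0.1,0,0,-0.2,0,0,0],
    [0.1,0,0,-0.3,0,0,0],
    [0.1,0,0,-0.3,0,0,0],
  ],
)

```text
time: 8.1
tool_pos: [0.4949, -0.1488, 0.1338]
tool_rot: [3.141, -0.0, 0.913]
contact_force: [1.3, 0.1, 1.8]
opening: 0.0139
grip_force: 35.0
```

>>> step_arm(
  commands=[
    [0.1,0,0,-0.1,0,0,0],
    [0.1,0,0,-0.2,0,0,0],
    [0.1,0,0,-0.3,0,0,0],
    [0.1,0,0,-0.3,0,0,0],
  ],
)

```text
time: 8.43
tool_pos: [0.4948, -0.1488, 0.1308]
tool_rot: [3.141, -0.0, 0.913]
contact_force: [1.3, 0.7, 3.9]
opening: 0.0138
grip_force: 35.0
```

>>> step_arm(
  commands=[
    [0.1,0,0,-0.1,0,0,0],
    [0.1,0,0,-0.2,0,0,0],
    [0.1,0,0,-0.3,0,0,0],
    [0.1,0,0,-0.3,0,0,0],
  ],
)

```text
time: 8.77
tool_pos: [0.4948, -0.1488, 0.1277]
tool_rot: [3.141, -0.0, 0.913]
contact_force: [2.3, 1.3, 4.2]
opening: 0.014
grip_force: 35.0
```

>>> step_arm(
  commands=[
    [0.1,0,0,-0.1,0,0,0],
    [0.1,0,0,-0.2,0,0,0],
    [0.1,0,0,-0.3,0,0,0],
    [0.1,0,0,-0.3,0,0,0],
    [0.1,0,0,-0.3,0,0,0],
  ],
)

```text
time: 9.18
tool_pos: [0.4948, -0.1488, 0.1249]
tool_rot: [3.141, -0.0, 0.913]
contact_force: [2.3, 0.5, 4.5]
opening: 0.0136
grip_force: 35.0
```

>>> step_arm(
  commands=[
    [0.1,0.04,0,-0.04,0,0,0],
    [0.1,0.04,0,-0.04,0,0,-0.07],
    [0.1,0.04,0,-0.04,0,0,-0.14],
    [0.1,0.04,0,-0.04,0,0,-0.21],
    [0.1,0.04,0,-0.04,0,0,-0.28],
  ],
)

```text
time: 9.6
tool_pos: [0.4946, -0.1489, 0.1244]
tool_rot: [-3.141, 0.001, 0.63]
contact_force: [-0.2, 0.6, 5.7]
opening: 0.0142
grip_force: 35.0
```

```bash
python3 - <<'E'
from h import *
o=observe();print(o["tool_pos"],o["tool_rot"],o["contact_force"].round(2),o["torque"].round(3))
E
```

```text
[ 0.49457792 -0.14887744  0.12435412] [-3.14136943e+00  7.85572289e-04  6.29585746e-01] [-0.24  0.56  5.68] [0.149 0.006 0.018]
```

>>> step_arm(
  commands=[
    [0.1,0,0,0,0,0,-0.08],
    [0.1,0,0,0,0,0,-0.16],
    [0.1,0,0,0,0,0,-0.24],
    [0.1,0,0,0,0,0,-0.32],
    [0.1,0,0,0,0,0,-0.4],
  ],
)

```text
time: 10.02
tool_pos: [0.4944, -0.1487, 0.1243]
tool_rot: [-3.141, 0.001, 0.229]
contact_force: [-0.2, 1.0, 5.7]
opening: 0.0142
grip_force: 35.0
```

>>> step_arm(
  commands=[
    [0.1,0,0,0,0,0,-0.06],
    [0.1,0,0,0,0,0,-0.12],
    [0.1,0,0,0,0,0,-0.18],
    [0.1,0,0,0,0,0,-0.24],
  ],
)

```text
time: 10.35
tool_pos: [0.4944, -0.1486, 0.1242]
tool_rot: [-3.141, 0.001, -0.01]
contact_force: [-0.7, 0.4, 5.0]
opening: 0.0142
grip_force: 35.0
```

```bash
python3 - <<'E'
from h import *
s=avg("side",4);o=observe();print(o["tool_pos"],o["tool_rot"],o["contact_force"].round(2),o["torque"].round(3))
cv2.imwrite("pics/in2.png",crop(s,341,165,30,10))
E
```

```text
[ 0.49439665 -0.14869206  0.12428275] [-3.14151185e+00  1.26075033e-03 -7.19384620e-03] [-0.82  0.49  5.45] [ 0.232  0.082 -0.048]
```

View pics/in2.png

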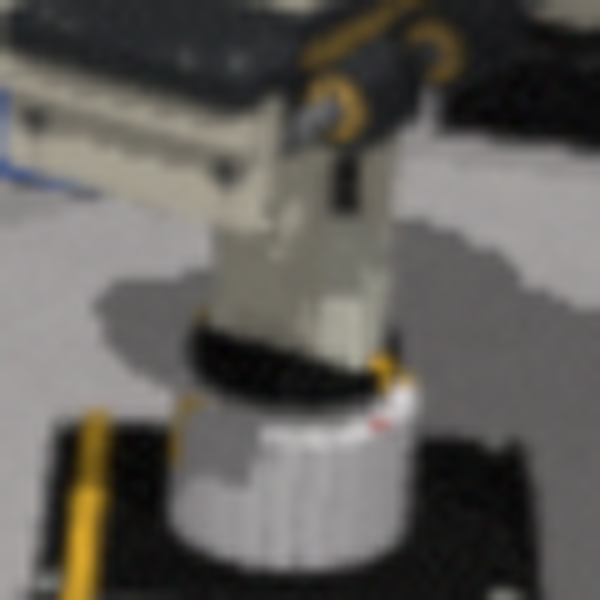

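The cartridge is turning with the grip. Its tick at (382,365) is nearly over the red dot at (380,425). Continuing in small steps to the stop.

>>> step_arm(
  commands=[
    [0.1,0,0,0,0,0,-0.03],
    [0.1,0,0,0,0,0,-0.06],
    [0.1,0,0,0,0,0,-0.09],
    [0.1,0,0,0,0,0,-0.12],
  ],
)

```text
time: 10.88
tool_pos: [0.4943, -0.1485, 0.1242]
tool_rot: [-3.141, 0.002, -0.128]
contact_force: [-0.3, 3.0, 6.1]
opening: 0.0139
grip_force: 35.0
```

```bash
cat > o.py <<'E'
from cell import *
o=observe();print(o["tool_pos"],o["tool_rot"],o["contact_force"].round(2),o["torque"].round(3))
E
python3 o.py
```

```text
[ 0.4943175  -0.14845446  0.12421281] [-3.14128289e+00  1.56032196e-03 -1.28444537e-01] [-0.33  3.02  6.05] [0.377 0.086 0.078]
```

>>> step_arm(
  commands=[
    [0.1,0,0,0,0,0,-0.02],
    [0.1,0,0,0,0,0,-0.04],
    [0.1,0,0,0,0,0,-0.04],
  ],
)

```text
time: 11.13
tool_pos: [0.4943, -0.1484, 0.1242]
tool_rot: [-3.141, 0.002, -0.168]
contact_force: [-0.8, 2.7, 5.6]
opening: 0.0139
grip_force: 35.0
```

```bash
python3 o.py
```

```text
[ 0.49433623 -0.14843004  0.12422344] [-3.14128788e+00  1.53537773e-03 -1.68070327e-01] [-0.77  2.71  5.65] [ 0.406  0.09  -0.015]
```

>>> step_arm(
  commands=[
    [0.1,0,0.03,0,0,0,-0.02],
    [0.1,0,0.03,0,0,0,-0.04],
    [0.1,0,0.03,0,0,0,-0.04],
  ],
)

```text
time: 11.38
tool_pos: [0.4945, -0.148, 0.1242]
tool_rot: [-3.141, 0.001, -0.208]
contact_force: [0.5, 2.0, 5.3]
opening: 0.0137
grip_force: 35.0
```

```bash
python3 o.py
```

```text
[ 0.49445847 -0.14804836  0.12421699] [-3.14124517e+00  1.30453596e-03 -2.07826022e-01] [0.47 2.04 5.26] [ 0.502 -0.011  0.102]
```

>>> step_arm(
  commands=[
    [0.1,0,0,0,0,0,-0.02],
    [0.1,0,0,0,0,0,-0.03],
    [0.1,0,0,0,0,0,-0.03],
  ],
)

```text
time: 11.63
tool_pos: [0.4945, -0.148, 0.1242]
tool_rot: [-3.141, 0.001, -0.237]
contact_force: [0.5, 2.1, 6.2]
opening: 0.0139
grip_force: 35.1
```

```bash
python3 o.py
```

```text
[ 0.49448025 -0.14802146  0.12420392] [-3.14139429e+00  1.34391505e-03 -2.36594801e-01] [0.52 2.06 6.2 ] [ 0.547 -0.063  0.423]
```

The z torque rose to 0.42 Nm, so this is the stop. Easing a hair and letting the spring lift it.

>>> step_arm(
  commands=[
    [0.1,0,0,0.05,0,0,0.01],
    [0.1,0,0,0.15,0,0,0.01],
    [0.1,0,0,0.25,0,0,0.01],
    [0.1,0,0,0.35,0,0,0.01],
    [0.1,0,0,0.35,0,0,0.01],
  ],
)

```text
time: 12.05
tool_pos: [0.4945, -0.1481, 0.1275]
tool_rot: [-3.141, 0.002, -0.227]
contact_force: [0.3, 2.3, -2.0]
opening: 0.0139
grip_force: 35.0
```

```bash
python3 o.py
```

```text
[ 0.49447101 -0.14805283  0.12747527] [-3.14109328e+00  1.63508691e-03 -2.27064967e-01] [ 0.33  2.25 -2.02] [ 0.651 -0.171  0.304]
```

>>> step_arm(
  commands=[
    [0.1,0,0,0.05,0,0,0],
    [0.1,0,0,0.1,0,0,0],
    [0.1,0,0,0.15,0,0,0],
    [0.1,0,0,0.15,0,0,0],
  ],
)

```text
time: 12.38
tool_pos: [0.4945, -0.1481, 0.1292]
tool_rot: [-3.141, 0.001, -0.227]
contact_force: [0.6, 4.0, -4.4]
opening: 0.0136
grip_force: 35.0
```

```bash
python3 o.py
```

```text
[ 0.49450228 -0.14810461  0.12919709] [-3.14120310e+00  1.28325849e-03 -2.27182810e-01] [ 0.58  4.   -4.44] [ 0.931 -0.014  0.29 ]
```

>>> step_arm(
  commands=[
    [0.1,0,-0.02,0,0,0,0.01],
    [0.1,0,-0.03,0,0,0,0.02],
    [0.1,0,-0.03,0,0,0,0.02],
  ],
)

```text
time: 12.63
tool_pos: [0.4945, -0.1482, 0.1293]
tool_rot: [-3.141, 0.001, -0.207]
contact_force: [-0.9, 5.1, -2.5]
opening: 0.0139
grip_force: 35.0
```

```bash
python3 - <<'E'
from h import *
s=avg("side",4);exec(open("o.py").read())
cv2.imwrite("pics/in3.png",crop(s,341,165,30,10))
E
```

```text
[ 0.49448794 -0.14827463  0.12936082] [-3.14084639e+00  1.18703672e-03 -2.07169086e-01] [-0.94  5.35 -1.26] [1.11  0.136 0.171]
```

View pics/in3.png

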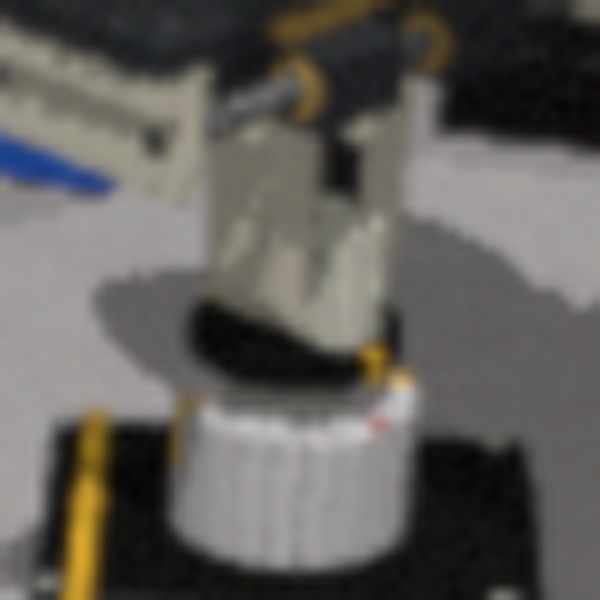

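The flange rose with the tool, and the tick at (375,360) is over the red dot at (380,425): it is in the notches. Relieving the side load, then letting go.

>>> step_arm(
  commands=[
    [0.1,0,0.05,0,0,0,0],
    [0.1,0,0.07,0,0,0,0],
    [0.1,0,0.07,0,0,0,0],
  ],
  grip_force=8,
)

```text
time: 13.08
tool_pos: [0.4945, -0.1482, 0.1293]
tool_rot: [3.141, 0.001, -0.207]
contact_force: [-2.8, 3.4, -2.7]
opening: 0.014
grip_force: 8.0
```

>>> step_arm(
  commands=[
    [0.2,0,0,0,0,0,0],
    [0.3,0,0,0,0,0,0],
    [0.4,0,0,0,0,0,0],
    [0.4,0,0,0,0,0,0],
    [0.4,0,0,0,0,0,0],
  ],
)

```text
time: 13.5
tool_pos: [0.4952, -0.1484, 0.1296]
tool_rot: [3.141, -0.001, -0.207]
contact_force: [0.2, -1.0, -1.4]
opening: 0.0359
grip_force: 0.0
```

>>> step_arm(
  commands=[
    [0.4,0,0,0.5,0,0,0],
    [0.4,0,0,2,0,0,0],
    [0.4,0,0,5,0,0,0],
    [0.4,0,0,8,0,0,0],
    [0.4,0,0,11,0,0,0],
  ],
)

```text
time: 13.92
tool_pos: [0.4947, -0.148, 0.2409]
tool_rot: [3.141, 0.0, -0.207]
contact_force: [0.2, -0.7, -0.3]
opening: 0.0367
grip_force: 0.0
```

>>> step_arm(
  commands=[
    [0.4,-2,-4,0,0,0,0],
    [0.4,-4,-8,0,0,0,0],
    [0.4,-6,-11.5,0,0,0,0],
    [0.4,-8,-15,0,0,0,0],
    [0.4,-8,-15,0,0,0,0],
  ],
)

```text
time: 14.33
tool_pos: [0.412, -0.3034, 0.2398]
tool_rot: [3.138, 0.0, -0.212]
contact_force: [0.1, 0.2, 0.6]
opening: 0.0368
grip_force: 0.0
```

```bash
python3 - <<'E'
from h import *
t=avg("top",4);s=avg("side",4);exec(open("o.py").read())
cv2.imwrite("pics/fin.png",np.hstack([crop(t,416,240,30,6),crop(s,341,165,30,6)]))
w=s.min(2); m=np.zeros(w.shape,np.uint8); m[135:172,325:360]=0
a=np.radians(-11.9); d=np.array([np.cos(a),np.sin(a)]); C=np.array([.4946,-.1483])
for u in(.080,.0835): print(u,"bar top ends",[proj("side",[*(C+k*.023*d),u+.077]).round(1) for k in(1,-1)],"ticks",[proj("side",[*(C+k*.026*d),u+.042]).round(1) for k in(1,-1)],"flange foot",proj("side",[*C,u+.034]).round(1))
E
```

```text
[ 0.41568925 -0.29685717  0.2394531 ] [-3.14157423e+00 -8.31303846e-05 -2.04961931e-01] [-0.19  0.76 -0.28] [ 0.061 -0.037  0.008]
0.08 bar top ends [array([335. , 153.3]), array([348.3, 158.8])] ticks [array([333.5, 165.3]), array([348.2, 171.7])] flange foot [340.6 171.2]
0.0835 bar top ends [array([335.1, 152.1]), array([348.4, 157.5])] ticks [array([333.6, 164.1]), array([348.3, 170.5])] flange foot [340.7 170. ]
```

View pics/fin.png

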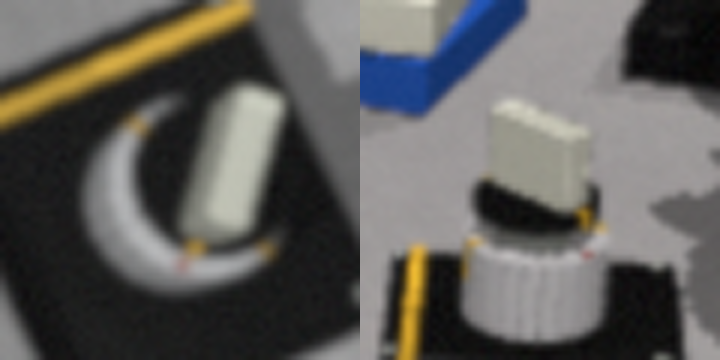

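The cartridge is upright in the collar, with its tick at top crop (195,245) next to the red dot at (182,265). I'll make one numeric check of height and angle before handing in.

```bash
python3 - <<'E'
from h import *
t=avg("top",6); s=avg("side",6)
g=t.min(2); m=np.zeros(g.shape,np.uint8); m[222:257,415:440]=(g>150)[222:257,415:440]
n,l,st,c=cv2.connectedComponentsWithStats(m)
for i in range(1,n):
    if st[i,4]>60:
        p=np.argwhere(l==i)[:,::-1]; W=np.array([cast("top",*q,.1605)[:2] for q in p]); e,V=np.linalg.eigh(np.cov((W-W.mean(0)).T))
        print("bar",W.mean(0),np.degrees(np.arctan2(V[1,1],V[0,1]))%180-180,np.sqrt(12*e))
        C=W.mean(0); a=np.arctan2(V[1,1],V[0,1]); d=V[:,1]
        for u in(.080,.0835): print(u,[proj("side",[*(C+k*.023*d+j*.007*np.array([-d[1],d[0]])),u+.077]).round(1) for k in(1,-1) for j in(1,-1)])
cv=cv2.cvtColor(s.astype(np.uint8),cv2.COLOR_RGB2GRAY)
for col in(336,338,340,342,345,348): print(col,145+np.argmax(np.diff(s[145:168,col,:].min(1))), s[147:166,col,:].min(1).astype(int).tolist())
E
```

```text
bar [ 0.49610669 -0.14850043] -12.93973068956032 [0.0130338 0.0452419]
0.08 [array([349.6, 157.9]), array([345.8, 159.4]), array([336.6, 152.4]), array([332.8, 153.8])]
0.0835 [array([349.7, 156.7]), array([345.9, 158.1]), array([336.7, 151.2]), array([332.9, 152.6])]
336 151 [154, 155, 154, 155, 172, 195, 182, 169, 141, 138, 140, 139, 139, 139, 138, 138, 138, 138, 135]
338 151 [153, 154, 154, 154, 161, 174, 182, 178, 166, 142, 138, 139, 139, 138, 139, 139, 139, 138, 139]
340 152 [151, 150, 152, 151, 150, 156, 171, 179, 176, 156, 141, 139, 139, 138, 140, 139, 139, 140, 139]
342 153 [153, 153, 153, 153, 152, 149, 154, 173, 181, 173, 153, 143, 140, 140, 139, 140, 139, 138, 139]
345 155 [155, 153, 154, 154, 155, 154, 154, 155, 164, 178, 176, 159, 145, 144, 146, 146, 148, 149, 148]
348 155 [155, 152, 150, 149, 155, 154, 152, 154, 157, 167, 166, 140, 136, 135, 135, 141, 147, 138, 117]
```

```bash
python3 -c "
from cell import *
print(hand_in())"
```

```text
the job is handed in; nothing more can be done
None
```

The cartridge is fitted in the bayonet collar and locked: it turned about 65° clockwise to the stop, rose to locked height and was let go. I handed the job in at about 15 s; nothing came near the bottle, screwdriver or dish, but I did not check them again.

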